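# Lift the hot lid off the glue pot with the lid lifter

### The job

The lid of the small steel glue pot is hot and lopsided: a weight hidden inside it lies somewhere off to one side. Take the lid lifter from its wooden rack, hook it under the lid's loop, feel for the place along the loop where the lid balances, and carry the lid level to the round cork-topped rest; set it down gently in the middle of the rest, then hang the lifter back in its rack. Never let the lid tip, touch it with nothing but the lifter, and leave the other things alone.

Things in the scene. Friction and masses are not known exactly. Their poses are not given: they have to be found in the camera images.
- glue_pot: Fixed unit: white round warming plate (124 mm across, 35 mm high, black knob at its -x side) with an open steel pot on it, 118 mm across, inside 110 mm, rim 90 mm above the bench. Origin at the centre of its underside on the bench, z up. Its yaw is without meaning for the job.
- pot_lid: Hot loose lid: aluminium disc 120 mm across, 4 mm thick, origin at the centre of its underside (on the pot's rim), z up. Below it a plug 100 mm across, 8 mm deep, sits in the pot with 5 mm play. 0.56 to 0.64 kg in all; does not stick. A slug hidden inside, fixed, puts its centre of mass up to 30 mm to either side of the middle along y (centred in x, about 2 mm below the origin).
- loop_mid (a point): Middle of the underside of the lid's loop, a flat dark steel strap along the lid's y, 10 mm wide in x, 6 mm thick; here 22 mm above the lid's origin, with an 18 mm gap down to the disc. Free between end posts from y = -38 to +38 mm. The lid hangs level only while its centre of mass lies within the 8 mm width of the lifter's blade; otherwise it tips about the blade's edge.
- lid_rest: Fixed round wooden rest with a cork top, 130 mm across, flat top 18 mm above the bench. Origin at the centre of its underside, z up. The lid, plug down on the cork, has its origin 26 mm above this origin.
- rack: Fixed wooden rack for the lifter: base 130 x 70 x 12 mm, posts at x = -50 and +50 mm (12 mm thick), each with a U saddle open upward: floor 132 mm above the bench, 32 mm wide in y, cheeks 12 mm high. Origin at the centre of its underside. The 88 mm between the posts is free. The lathe headstock to the right of the bench work is taller than 0.25 m; at 0.4 m one passes over it.
- lifter: The lid lifter, loose, 0.15 kg. Origin: on the upper face of the blade, right below the handle's centre. Blade 6 mm thick, 8 mm wide in y, from the spine (x = -26 to -18 mm) forward to x = +18 mm; its last 4 mm (x = 14 to 18) stand 4 mm up as a tip. The strap belongs between spine and tip. Hanging in the rack, its axes are the rack's and its origin is 23 mm above the rack's origin.
- handle (a point): Centre of the lifter's handle, a dark wooden bar 120 mm along the lifter's x, 22 x 22 mm; 120 mm above the lifter's origin. Grip its middle from above, fingers closing along y; the steel spine (8 mm) goes down from it at x = -22 mm.
- small_pulley: Grey stepped metal pulley, 84 mm across, 38 mm high, bystander; origin at the centre of its underside.
- tape_measure: Yellow tape measure, 36x74x66 mm, bystander; origin at the centre of its underside.
- wax_tin: Flat round red tin, 78 mm across, 28 mm high, bystander; origin at the centre of its underside.

How it is judged:
On the way, in this order (a step that is already met when the one before it is completed fails the run):
1. the lifter has been taken out of its rack, clear of the saddles ((z of lifter in the frame of rack above 0.045 m or horizontal distance between lifter and rack above 0.08 m)), for 0.1 s.
2. the lid hangs on the lifter, level within 6 degrees, its underside at least 25 mm above the pot's rim (z of pot_lid in the frame of glue_pot above 0.115 m and angle between pot_lid's own z axis and vertical below 0.105 rad and contact force between lifter and pot_lid above 2 N), for 0.3 s.
3. the lid lies on the cork rest, free of the lifter (horizontal distance between pot_lid and lid_rest below 0.02 m and z of pot_lid in the frame of lid_rest between 0.023 and 0.029 m and angle between pot_lid's own z axis and vertical below 0.05 rad and contact force between lifter and pot_lid below 0.1 N and linear speed of pot_lid below 0.02 m/s), for 0.2 s.
At the end, for the whole second after the job is handed in: The lid lies flat and still on the cork rest, centre within 20 mm of the rest's centre (height within 3 mm, tilt under 3 degrees); the lifter hangs still and upright (within 4.5 degrees) in its rack, within 4 mm of its hanging height and 30 mm of the rack's middle, released (horizontal distance between pot_lid and lid_rest below 0.02 m and z of pot_lid in the frame of lid_rest between 0.023 and 0.029 m and angle between pot_lid's own z axis and vertical below 0.05 rad and linear speed of each of pot_lid, lifter below 0.02 m/s and horizontal distance between lifter and rack below 0.03 m and z of lifter in the frame of rack between 0.019 and 0.027 m and angle between lifter's own z axis and vertical below 0.08 rad); the robot touches nothing.
It fails at once if the lid tips more than 9 degrees (angle between pot_lid's own z axis and vertical above 0.157 rad).
It fails at once if the lifter bears on the lid with more than 20 N (contact force between lifter and pot_lid above 20 N).
It fails at once if the lid is set down on the rest with more than 20 N (contact force between pot_lid and lid_rest above 20 N).
It fails at once if the robot itself touches the hot lid (contact force between any of the fingers, the arm and pot_lid above 0.5 N).
It fails at once if a bystander is moved more than 15 mm (distance of any of small_pulley, tape_measure, wax_tin from where it was at the start of the episode above 0.015 m).
It also fails if it takes over 72 s, if anything falls off the work surface, if the arm or the gripper's body presses on something with over 40 N, if the wrist force passes 120 N, or if a joint passes its speed limit or range.

### The arm

A 7-joint arm with a two-finger parallel gripper is mounted at the origin on a cart in front of the work surface, level with it; the furniture and walls round the work are solid. World frame = base frame: x ahead of the robot, y to its left, z up, the work surface at z = 0. Lengths are in m, angles in rad, forces in N, time in s.
With the tool pointing down it reaches from about 0.425 to 0.925 m from the base axis. Payload 6.8 kg.
Tool frame: the origin (TCP) lies on the mounting face of the last link; the fingertips stand 173 mm ahead of it and the grasp point (between the pads) lies 155 mm ahead of it; z points along the fingers, y is the line along which they close (so a half turn about z gives the same grasp; the last joint's range is limited). The gripper opens to 85 mm and grips with 20 to 120 N. Pads are 22 mm wide; open, the fingers measure 114 mm over their backs; the gripper's body (76 mm by 85 mm) begins 54 mm behind the grasp point. The pads swing forward as they close: fully open they stand 13 mm farther back than shut.
Start: joints at [-1.241, 0.477, 0.022, 1.555, -0.011, 1.109, -0.083], TCP at [0.286, 0.611, 0.405] pointing down, gripper open.
Joint ranges: [-2.96, 2.96], [-0.34, 2.1], [-1.41, 1.46], [0.24, 2.44], [-1.37, 4.51], [0.17, 1.92], [-2.96, 2.96]. Speed limits (rad/s): [2.39, 2.39, 3.14, 3.14, 3.14, 3.14, 3.14].

### API

Orientations are given as a rotation vector (axis times angle).
In Python, from bench import r gives the robot as it stands.
- The arm moves only by the tool carry_out, never from a script. Its argument "moves" is a list of rows, each a list of 5 numbers: the shift along the tool's x, y, z in m, then the turn about the tool's z in rad, then the finger opening in m, from 0 to 0.0854. In form: [[dx, dy, dz, roll, claw], ...]. A call has exactly 8 rows; each row is the pose to reach, as a shift and turn from the pose commanded when the call began, along the tool's axes at that moment; what a row does not reach only later rows make up. A row lasts 1/10 s, in which the tool goes at most 50 mm and 8.59 degrees, less where a joint would pass 70% of its speed; a pose out of reach is approached as far as the arm can. A call with a gripper value outside its range is refused whole. The fingers move at their own pace and stop on an object; "force" is the grip in N (left out, the last holds). Time passes only in rows, so rows that repeat a pose let the fingers close, or fill a call up. It gives the time, the measured TCP pose, the force, the opening and the grip force at its end, in the units of the state.
- r.get_obs(): the state, without advancing time (a new reading comes with each control period).
- r.grab_frame(name): name is "scene" or "side" or "wrist"; returns the picture (480x640x3 uint8, red, green, blue); there is no depth.
- r.calibration(name): a dict with "fx", "fy", "cx", "cy" (pixels), "k1" (the pictures are not rectified: a ray, as slopes to the right and down, at radius r is drawn at 1 + k1 r^2 times it, then the intrinsics apply), "rvec" (rotation vector, rad) and "tvec" (3), from world to camera coordinates, as OpenCV has them. Camera axes: x right, y down, z forward; pixel columns grow to the right and rows downward; lengths in m; the calibration is good to about 2 mm. A picture is of the moment at which its call begins: read the wrist's pose just before it. calibration takes no time and is no camera call; for the wrist camera it gives the pose at the moment of the call.
- r.hand_in(): hands the job in; it is judged then, once.
The state is a dict: "clock": time; "joints": joint angles; "qvel": joint speeds; "tau": joint torques, N m; "tcp_pos": TCP position; "orientation": TCP orientation; "contact_force": force on the tool from outside, world axes, zero at the start; "moment": the same for the moment, N m; "grip_width": finger opening in m; "gripper_force": force on a finger pad.
Only numpy, scipy, OpenCV 4.12 (cv2) and the standard library are available. Lean on these libraries where they do the work, as an engineer would, in place of code of your own. Each camera call takes 0.05 s, during which the arm holds its last target. There are 200 camera calls.

## Working session

There is one attempt and no reset: what is moved stays moved. The work goes in short steps, Python scripts to look and compute and a tool call to move; the robot and the scene stay as the last step left them, time stands still between calls to the robot, and variables do not carry over. Pictures are saved under pics/ and viewed, at most 13 in all, crops included, and the job is handed in when it is done.

Besides the shell and the picture viewer there is one more tool, called after "Call:" as name(argument=value, ...), one argument or row to a line, values as JSON. carry_out: Moves the arm, as the interface text tells. Its arguments: {"type":"object","properties":{"moves":{"type":"array","items":{"type":"array","items":{"type":"number"}}},"force":{"type":"number"}},"required":["moves"]}

```bash
mkdir -p pics; ls
python3 - <<'E'
from bench import r
import cv2
for n in ("scene","side"):
    cv2.imwrite(f"pics/{n}0.png",r.grab_frame(n)[:,:,::-1]); print(n,r.calibration(n))
print(r.get_obs()); print(r.calibration("wrist"))
E
```

```text
pics
scene {'fx': 503.036789519001, 'fy': 503.036789519001, 'cx': 319.00823523998037, 'cy': 247.61660702220794, 'k1': -0.006960534227681708, 'rvec': array([ 2.57192875, -0.20858039,  0.05527033]), 'tvec': array([-0.48571147,  0.24671782,  0.90104796])}
side {'fx': 499.70512234247775, 'fy': 499.70512234247775, 'cx': 324.3839175739705, 'cy': 236.69245291730257, 'k1': 0.046253546817219514, 'rvec': array([ 2.61244759, -0.08669349,  0.00342091]), 'tvec': array([-0.49797993,  0.19552121,  1.02608191])}
{'clock': 0.1, 'joints': array([-1.24108794,  0.47770137,  0.02236527,  1.55633137, -0.01149526,
        1.10928747, -0.08306224]), 'qvel': array([ 0.00150632, -0.0027232 , -0.00014783, -0.00027751, -0.00183566,
       -0.00176698,  0.00041812]), 'tau': array([ 4.65749137e-03, -5.97755921e+01,  1.61355838e+00, -2.81957442e+01,
        1.27949865e-02,  5.02249139e-03,  2.61552742e-05]), 'tcp_pos': array([0.28606989, 0.61111597, 0.40384288]), 'orientation': array([-6.82119352e-01, -3.06642023e+00,  2.48788161e-03]), 'contact_force': array([ 0.28244135, -0.42758642, -0.2111384 ]), 'moment': array([-0.01710894, -0.01738614, -0.0031313 ]), 'gripper_force': 0.0, 'grip_width': 0.08528050553565256}
{'fx': 337.1766711984758, 'fy': 337.1766711984758, 'cx': 325.0288248565488, 'cy': 242.17417338202512, 'k1': -0.0470194968911226, 'rvec': array([-2.45402779, -1.5606211 , -0.20637279]), 'tvec': array([-0.67541275, -0.03341021,  0.37995767])}
```

View pics/scene0.png

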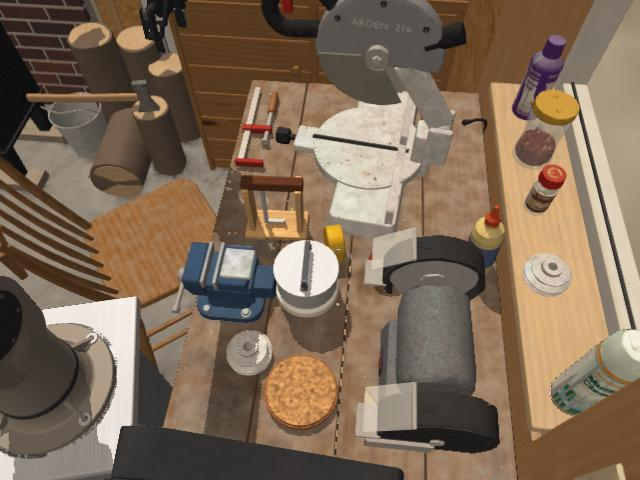

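View pics/side0.png

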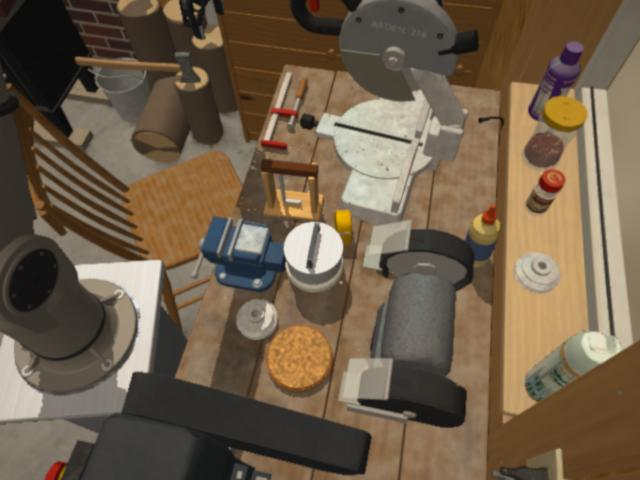

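The scene picture shows the rack with the lifter at about (273,205), the pot and lid at (305,270), the cork rest at (301,391), the pulley at (249,352) and the tape at (335,240). I'll check the frame by projecting known points.

```bash
cat > h.py <<'E'
import numpy as np, cv2
from bench import r
from scipy.optimize import least_squares
def proj(c,P):
    R=cv2.Rodrigues(np.array(c["rvec"],float))[0]; p=np.atleast_2d(P)@R.T+c["tvec"]
    s=p[:,:2]/p[:,2:]; s=s*(1+c["k1"]*(s**2).sum(1,keepdims=True))
    return s*[c["fx"],c["fy"]]+[c["cx"],c["cy"]]
def back(c,uv,z):
    "pixel -> world point at height z"
    d=(np.array(uv,float)-[c["cx"],c["cy"]])/[c["fx"],c["fy"]]; s=d.copy()
    for _ in range(10): s=d/(1+c["k1"]*(s@s))
    R=cv2.Rodrigues(np.array(c["rvec"],float))[0]; o=-R.T@c["tvec"]; v=R.T@np.r_[s,1]
    return o+v*(z-o[2])/v[2]
E
python3 - <<'E'
from h import *
for n in ("scene","side"):
    c=r.calibration(n); print(n,proj(c,[[0,0,0],[0.286,.611,.405],[.286,-.611,.405],[.5,0,0],[.5,.2,0]]).round())
    px={"scene":dict(lid=((305,272),.094),rest=((301,391),.018),pul=((249,352),.038),hand=((272,184),.154),tape=((335,230),.066)),
        "side":dict(lid=((314,252),.094),rest=((299,357),.018),pul=((257,319),.038),hand=((291,169),.154),tape=((344,215),.066))}[n]
    for k,(uv,z) in px.items(): print(k,back(c,uv,z).round(3))
c=r.calibration("wrist");R=cv2.Rodrigues(c["rvec"])[0];print(-R.T@c["tvec"],R)
print(cv2.Rodrigues(r.get_obs()["orientation"])[0])
E
```

```text
scene [[  49.  385.]
 [ 151.  -40.]
 [ 118. 1191.]
 [ 323.  343.]
 [ 307.  253.]]
lid [0.483 0.103 0.094]
rest [ 0.446 -0.089  0.018]
pul [ 0.364 -0.011  0.038]
hand [0.446 0.267 0.154]
tape [0.557 0.204 0.066]
side [[ 79. 333.]
 [193. -47.]
 [ 61. 968.]
 [325. 316.]
 [319. 233.]]
lid [0.486 0.102 0.094]
rest [ 0.444 -0.087  0.018]
pul [ 0.365 -0.011  0.038]
hand [0.449 0.268 0.154]
tape [0.555 0.203 0.066]
[0.22552327 0.64117737 0.37376101] [[ 0.42435402  0.90549337 -0.00232986]
 [ 0.87376369 -0.40880619  0.26346633]
 [ 0.23761455 -0.11383875 -0.96466578]]
[[-9.05699987e-01  4.23918887e-01 -5.58084538e-04]
 [ 4.23919234e-01  9.05698756e-01 -1.49851600e-03]
 [-1.29792761e-04 -1.59378869e-03 -9.99998721e-01]]
```

Base and TCP project correctly (the gripper is at the top left), and the two cameras agree within 3 mm. I'm moving over the rack and squaring the tool to it.

Call:
carry_out(
  moves=[
    [-0.29, -0.24, 0, -0.44, 0.085],
    [-0.29, -0.24, 0, -0.44, 0.085],
    [-0.29, -0.24, 0, -0.44, 0.085],
    [-0.29, -0.24, 0, -0.44, 0.085],
    [-0.29, -0.24, 0, -0.44, 0.085],
    [-0.29, -0.24, 0, -0.44, 0.085],
    [-0.29, -0.24, 0, -0.44, 0.085],
    [-0.29, -0.24, 0, -0.44, 0.085],
  ],
  force=60,
)

```text
clock: 0.9
tcp_pos: [0.4486, 0.2663, 0.4045]
orientation: [0.005, 3.142, -0.003]
contact_force: [0.4, -0.0, -0.6]
grip_width: 0.0849
gripper_force: 0.0
```

Run:
```python
from h import *
import json
c=r.calibration("wrist"); cv2.imwrite("pics/w1.png",r.grab_frame("wrist")[:,:,::-1])
np.save("w1.npy",c,allow_pickle=True)
o=r.get_obs(); print(o["clock"],o["tcp_pos"],cv2.Rodrigues(o["orientation"])[0].round(4))
```

```text
0.95 [0.45015088 0.26344151 0.40451587] [[-1.0e+00  7.1e-03  7.0e-04]
 [ 7.1e-03  1.0e+00 -3.4e-03]
 [-7.0e-04 -3.4e-03 -1.0e+00]]
```

View pics/w1.png

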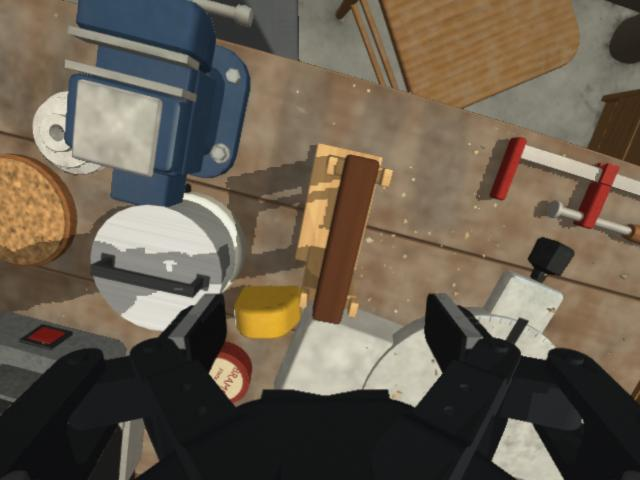

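The wrist picture shows the handle's top face running from (363,156) to (327,320), the lid strap from about (96,265) to (200,287), the tape at (268,311), and the wax tin at (230,375) beyond the pot.

Run:
```python
from h import *
c=np.load("w1.npy",allow_pickle=True).item()
B=lambda uv,z: back(c,uv,z)[:2]
k=[B(p,.154) for p in ((345,155),(382,158),(340,322),(314,319))]
print("handle corners",np.round(k,4),"centre",np.mean(k,0).round(4),"len",np.linalg.norm(k[0]-k[3]),np.linalg.norm(k[1]-k[2]),"w",np.linalg.norm(k[0]-k[1]))
d=(k[2]+k[3]-k[0]-k[1]);print("yaw handle",np.degrees(np.arctan2(d[1],d[0])))
a,b=B((96,265),.118),B((200,287),.118); print("strap",a.round(4),b.round(4),(a+b)/2,np.linalg.norm(a-b),"dir deg",np.degrees(np.arctan2(*(b-a)[::-1])))
for n,uvs in (("scene",[((311,243)),(303,292)]),("side",[(319,229),(309,270)])):
    cc=r.calibration(n);a,b=[back(cc,u,.118)[:2] for u in uvs];print(n,a,b,(a+b)/2,np.linalg.norm(a-b),np.degrees(np.arctan2(*(a-b)[::-1])))
# headstock corner triangulation scene (120,428) side (135,375)
cs,cd=r.calibration("scene"),r.calibration("side")
f=lambda P:np.r_[(proj(cs,P)-[120,428]).ravel(),(proj(cd,P)-[135,375]).ravel()]
s=least_squares(f,[.1,-.2,.3]);print("head",s.x,s.fun)
```

```text
handle corners [[0.3847 0.2805]
 [0.3865 0.3041]
 [0.5021 0.2783]
 [0.4997 0.2594]] centre [0.4433 0.2806] len 0.11693797618075968 0.11846029551178548 w 0.02367031680062171
yaw handle -11.495854375974998
strap [0.4707 0.0788] [0.4898 0.1642] [0.48028527 0.12149356] 0.08753471678052775 dir deg 77.39161762672352
scene [0.50161625 0.14777027] [0.47277549 0.05077485] [0.48719587 0.09927256] 0.10119239446385246 73.44060351613663
side [0.49863991 0.1405076 ] [0.47427132 0.0501949 ] [0.48645561 0.09535125] 0.09354256239615906 74.89979048301635
head [ 0.21134672 -0.16191536  0.23342689] [-0.00641223  0.02450601  0.01001351 -0.02803247]
```

Run:
```python
from h import *
c1=np.load("w1.npy",allow_pickle=True).item(); c=r.calibration("wrist"); im=r.grab_frame("wrist"); o=r.get_obs()
np.save("w2.npy",c,allow_pickle=True); cv2.imwrite("pics/w2.png",im[:,:,::-1])
a=cv2.imread("pics/w1.png",0).astype(np.float32)[:280]; b=cv2.cvtColor(im,cv2.COLOR_RGB2GRAY).astype(np.float32)[:280]
print("shift",cv2.phaseCorrelate(a,b)); print(o["tcp_pos"],o["orientation"],c1["rvec"],c1["tvec"],c["rvec"],c["tvec"])
for n,cc in (("1",c1),("2",c)):
  print(n,[back(cc,u,z).round(3)[:2] for u,z in (((75,222),.018),((363,156),.154),((147,277),.118))])
print(proj(c1,[[.4465,.2675,.154],[.486,.1,.118],[.445,-.023,.018]]).round())
# colour checks in scene: handle brown mask, refine
for n,box in (("scene",(230,165,320,200)),("side",(255,150,330,190))):
    x0,y0,x1,y1=box; im=r.grab_frame(n)[y0:y1,x0:x1]; cv2.imwrite(f"pics/{n}_h.png",cv2.resize(im[:,:,::-1],None,fx=4,fy=4,interpolation=cv2.INTER_CUBIC))
A=cv2.imread("pics/scene_h.png");B=cv2.imread("pics/side_h.png");
im=r.grab_frame("scene")[230:320,260:350,::-1]; C=cv2.resize(im,None,fx=4,fy=4,interpolation=cv2.INTER_CUBIC)
canvas=np.zeros((520,760,3),np.uint8); canvas[:140,:360]=A; canvas[:160,380:680]=B; canvas[160:520,:360]=C
im=r.grab_frame("side")[215:300,275:360,::-1]; D=cv2.resize(im,None,fx=4,fy=4,interpolation=cv2.INTER_CUBIC); canvas[170:510,380:720]=D
cv2.imwrite("pics/crop.png",canvas)
```

```text
shift ((3.2689379045992837, -1.4969236398842725), 0.8706419679853651)
[0.44900795 0.26629137 0.4045037 ] [ 0.00896787  3.1413451  -0.00324344] [-2.08150678 -2.0746219  -0.27582448] [-0.26888115 -0.46615697  0.26151067] [-2.08413428 -2.06946559 -0.27410115] [-0.26711645 -0.466877    0.26145966]
1 [array([ 0.455, -0.01 ]), array([0.385, 0.292]), array([0.481, 0.121])]
2 [array([ 0.456, -0.014]), array([0.387, 0.289]), array([0.482, 0.117])]
[[325. 249.]
 [124. 282.]
 [ 62. 213.]]
```

View pics/crop.png

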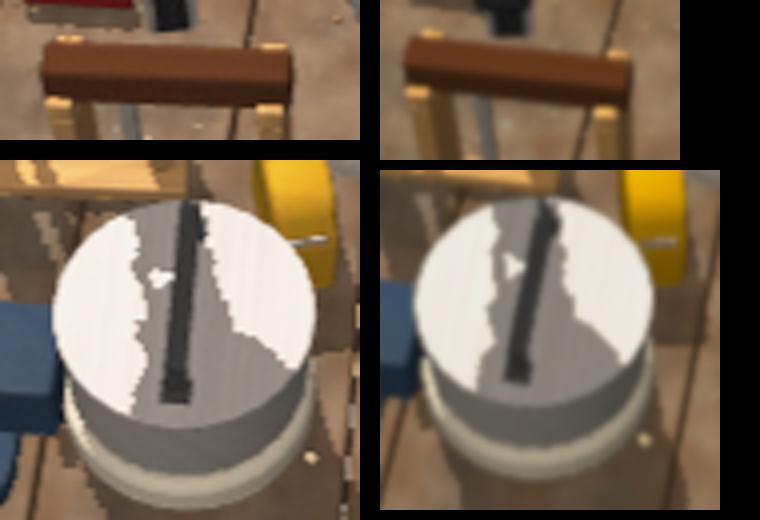

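View pics/w2.png

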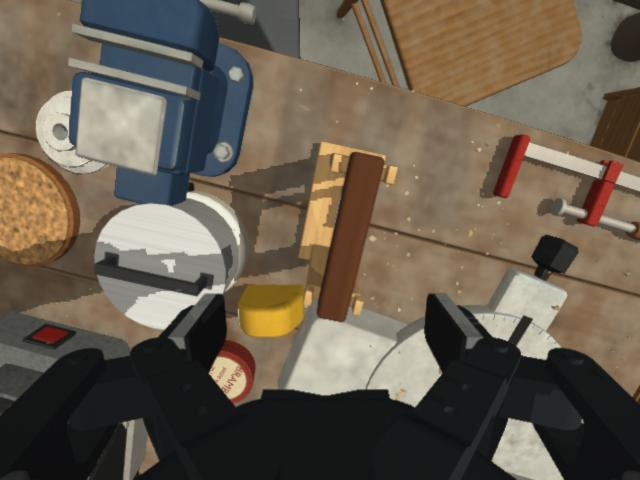

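The crops show the handle's top face centred near (271.5,180) in scene (I had included its front side before) and the lid disc centred near (306.4,268.5). In w2 the handle corners are (350,152), (384,155), (343,321) and (319,318), and the strap runs from (97,263) to (210,287).

Run:
```python
from h import *
c=np.load("w2.npy",allow_pickle=True).item()
S,D=r.calibration("scene"),r.calibration("side")
pr=lambda t,*a:print(t,*[np.round(x,4) for x in a])
k=[back(c,p,.154)[:2] for p in ((350,152),(384,155),(343,321),(319,318))]
d=k[2]+k[3]-k[0]-k[1]; pr("handle w2",np.mean(k,0),np.degrees(np.arctan2(d[1],d[0])))
for n,cc,l,rr in (("scene",S,(240.5,178.5),(302.5,181)),("side",D,(256,162.5),(318,171))):
    # side crop offset: x=(px-380)/4+255, y=px/4+150
    a,b=back(cc,l,.154)[:2],back(cc,rr,.154)[:2]; pr("handle "+n,(a+b)/2,np.linalg.norm(b-a),np.degrees(np.arctan2(*(b-a)[::-1])))
pr("lid disc",back(c,(163,267),.094)[:2],back(S,(306.4,268.5),.094)[:2],back(D,((534-380)/4+275,(288-170)/4+215),.094)[:2])
for n,cc,a,b in (("w2",c,(100,265),(208,287)),("scene",S,(307,241),(304,284)),("side",D,(316.3,224),(309.5,266))):
    a,b=back(cc,a,.118)[:2],back(cc,b,.118)[:2]; pr("strap "+n,a,b,(a+b)/2,np.linalg.norm(b-a),np.degrees(np.arctan2(*(b-a)[::-1])))
# rest disc by colour in scene and side
for n,cc in (("scene",S),("side",D)):
    im=r.grab_frame(n); h=cv2.cvtColor(im,cv2.COLOR_RGB2HSV); m=cv2.inRange(h,(8,130,90),(20,255,255)); m[:320]=0;m[:,:240]=0;m[:,350:]=0
    m=cv2.morphologyEx(m,cv2.MORPH_CLOSE,np.ones((7,7))); q=max(cv2.findContours(m,0,1)[0],key=cv2.contourArea); e=cv2.fitEllipse(cv2.convexHull(q)); pr("rest "+n,e[0],e[1],back(cc,e[0],.018)[:2])
```

```text
handle w2 [0.4436 0.2798] -11.2726
handle scene [0.4463 0.278 ] 0.1182 -12.37
handle side [0.4402 0.2743] 0.1318 -13.851
lid disc [0.4821 0.1193] [0.4868 0.1097] [0.4857 0.1191]
strap w2 [0.4718 0.0786] [0.4912 0.1673] [0.4815 0.1229] 0.0908 77.6552
strap scene [0.495  0.1533] [0.4767 0.0659] [0.4859 0.1096] 0.0892 -101.8383
strap side [0.4939 0.1527] [0.4756 0.0587] [0.4848 0.1057] 0.0957 -100.9787
rest scene [300.489  391.5652] [73.3288 75.1374] [ 0.445  -0.0894]
rest side [298.3197 357.4798] [65.0522 67.7844] [ 0.443  -0.0877]
```

Call:
carry_out(
  moves=[
    [0.005, 0.012, 0, 0.15, 0.085],
    [0.005, 0.012, 0.03, 0.21, 0.085],
    [0.005, 0.012, 0.07, 0.21, 0.085],
    [0.005, 0.012, 0.108, 0.21, 0.085],
    [0.005, 0.012, 0.108, 0.21, 0.085],
    [0.005, 0.012, 0.108, 0.21, 0.015],
    [0.005, 0.012, 0.108, 0.21, 0.015],
    [0.005, 0.012, 0.108, 0.21, 0.015],
  ],
  force=60,
)

```text
clock: 2.1
tcp_pos: [0.4427, 0.2837, 0.2987]
orientation: [0.325, 3.122, 0.004]
contact_force: [-0.3, -0.2, -0.0]
grip_width: 0.0438
gripper_force: 0.0
```

Run:
```python
from h import *
r.grab_frame("wrist");im=r.grab_frame("wrist");o=r.get_obs()
R=cv2.Rodrigues(o["orientation"])[0]
print({k:o[k] for k in("clock","tcp_pos","contact_force","moment","grip_width","gripper_force")},np.degrees(np.arctan2(R[1,0],R[0,0])),R.round(3)[2])
```

```text
{'clock': 2.2, 'tcp_pos': array([0.44243696, 0.28324246, 0.29819369]), 'contact_force': array([ 0.27517259, -1.17668301,  2.82502339]), 'moment': array([-0.45057577,  0.08028742, -0.0223769 ]), 'grip_width': 0.027495131037718386, 'gripper_force': 1.0127909481525421} 168.08924299926548 [-0.002  0.002 -1.   ]
```

Call:
carry_out(
  moves=[
    [0, 0, 0, 0, 0.015],
    [0, 0, 0, 0, 0.015],
    [0, 0, 0, 0, 0.015],
    [0, 0, 0, 0, 0.015],
    [0, 0, 0, 0, 0.015],
    [0, 0, 0, 0, 0.015],
    [0, 0, -0.01, 0, 0.015],
    [0, 0, -0.03, 0, 0.015],
  ],
  force=80,
)

```text
clock: 3.0
tcp_pos: [0.4415, 0.2826, 0.3265]
orientation: [-0.326, -3.123, 0.003]
contact_force: [-0.4, 1.0, -0.7]
grip_width: 0.0209
gripper_force: 78.3
```

Run:
```python
from h import *
c=r.calibration("wrist");im=r.grab_frame("wrist");r.grab_frame("wrist");o=r.get_obs()
np.save("w3.npy",c,allow_pickle=True); cv2.imwrite("pics/w3.png",im[:,:,::-1])
R=cv2.Rodrigues(o["orientation"])[0]
print({k:o[k] for k in("clock","tcp_pos","contact_force","moment","grip_width","gripper_force")},np.degrees(np.arctan2(R[1,0],R[0,0])),R.round(3)[2])
```

```text
{'clock': 3.1, 'tcp_pos': array([0.44284112, 0.28353895, 0.32937268]), 'contact_force': array([ 0.88422357,  0.22470451, -1.61057987]), 'moment': array([ 0.02386503, -0.02851443,  0.02955789]), 'grip_width': 0.020507795985753266, 'gripper_force': 78.31399440765381} 168.0802445374404 [-0.003  0.004 -1.   ]
```

View pics/w3.png

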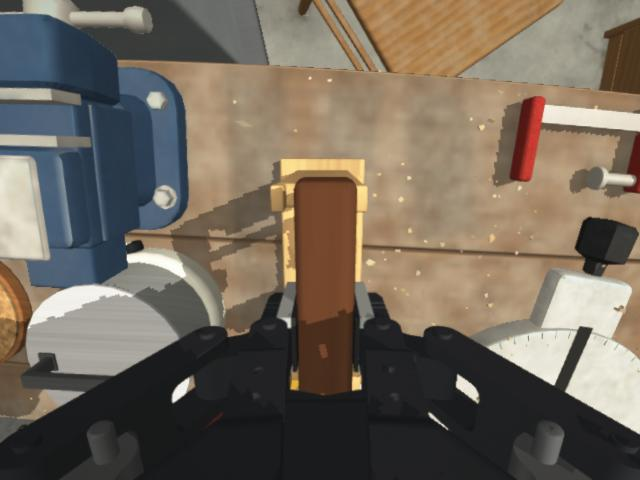

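The picture shows the handle gripped square, its near end at (325,178), aligned with the rack. I'm lifting clear and carrying it towards the pot, staying on the near side of the strap.

Call:
carry_out(
  moves=[
    [0, 0, -0.05, 0, 0.015],
    [0, 0, -0.09, 0, 0.015],
    [0, 0, -0.11, 0, 0.015],
    [-0.003, -0.015, -0.11, 0, 0.015],
    [-0.013, -0.055, -0.11, 0, 0.015],
    [-0.023, -0.1, -0.11, 0, 0.015],
    [-0.032, -0.14, -0.11, 0, 0.015],
    [-0.037, -0.159, -0.11, 0, 0.015],
  ],
  force=80,
)

```text
clock: 3.9
tcp_pos: [0.4444, 0.1148, 0.4349]
orientation: [-0.334, -3.121, 0.004]
contact_force: [0.3, 1.0, -1.7]
grip_width: 0.0204
gripper_force: 78.7
```

Run:
```python
from h import *
c=np.load("w3.npy",allow_pickle=True).item()
# handle near end at w3 (tcp ~ .4415,.2826,.3265)
p=back(c,(325,178),.3265-.144)[:2]; t=np.array([.4415,.2826]); u=np.array([.9784,-.2066]); v=np.array([.2066,.9784])
print("near end rel tcp (x,y lifter)",(p-t)@u,(p-t)@v)
S,D=r.calibration("scene"),r.calibration("side")
def tri(a,b):
    s=least_squares(lambda P:np.r_[(proj(S,P)-a).ravel(),(proj(D,P)-b).ravel()],[.4,0,.2]); return s.x.round(3),np.abs(s.fun).max().round(2)
print("head edge far",tri((400,470),(370,430)),"vise",tri((256,250),(268,229)),tri((252,278),(264,256)))
r.grab_frame("side");c=r.calibration("wrist");im=r.grab_frame("wrist");o=r.get_obs()
np.save("w4.npy",c,allow_pickle=True); cv2.imwrite("pics/w4.png",im[:,:,::-1])
R=cv2.Rodrigues(o["orientation"])[0]
print({k:o[k] for k in("clock","tcp_pos","contact_force","moment")},np.degrees(np.arctan2(R[1,0],R[0,0])),R.round(3)[2])
```

```text
near end rel tcp (x,y lifter) -0.05857358195142206 0.0013772627886117477
head edge far (array([ 0.548, -0.266,  0.246]), np.float64(1.96)) vise (array([0.404, 0.103, 0.191]), np.float64(0.19)) (array([0.391, 0.07 , 0.153]), np.float64(1.23))
{'clock': 4.0, 'tcp_pos': array([0.44479707, 0.1153562 , 0.4350902 ]), 'contact_force': array([-0.14015115, -0.14226837, -1.26075414]), 'moment': array([ 0.02694539,  0.00940349, -0.04015874])} 167.7259042003642 [ 0.002 -0.002 -1.   ]
```

View pics/w4.png

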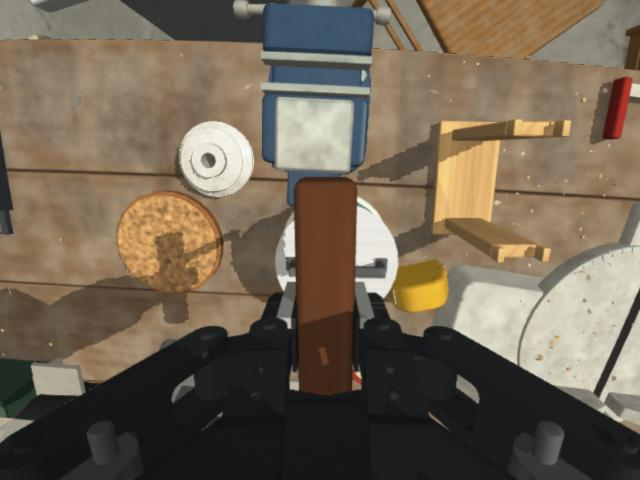

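The picture shows strap ends at (287,266) and (386,268), disc edges at columns 277 and 398, the cork centre near (169,243), and the vise plate's near-pot corners at (277,166) and (352,168).

Run:
```python
from h import *
c=np.load("w4.npy",allow_pickle=True).item()
t=np.array([.4448,.1153]); a=np.radians(-12.27); u=np.array([np.cos(a),np.sin(a)]); v=np.array([-np.sin(a),np.cos(a)])
L=lambda p:(np.array([(p[:2]-t)@u,(p[:2]-t)@v])*1000).round(1)
a,b=back(c,(287,266),.118),back(c,(386,268),.118); print("strap",a,b,L(a),L(b),L((a+b)/2))
print("disc y edges",L(back(c,(277,262),.094)),L(back(c,(398,262),.094)))
for ax in ((320,175),(325,178)): print("handle near",L(back(c,ax,.435-.144)))
im=cv2.cvtColor(cv2.imread("pics/w4.png"),cv2.COLOR_BGR2HSV); m=cv2.inRange(im,(8,110,60),(20,255,255)); m[:,:110]=0;m[:,230:]=0;m[:180]=0;m[300:]=0
m=cv2.morphologyEx(m,cv2.MORPH_CLOSE,np.ones((9,9)));q=max(cv2.findContours(m,0,1)[0],key=cv2.contourArea);e=cv2.fitEllipse(cv2.convexHull(q));print("rest",e,back(c,e[0],.018))
S=r.calibration("scene")
for s,w in (((256,250),(352,168)),((252,278),(277,166))):
    q=least_squares(lambda P:np.r_[(proj(S,P)-s).ravel(),(proj(c,P)-w).ravel()],[.4,0,.2]);print("vise",q.x.round(3),np.abs(q.fun).max())
```

```text
strap [0.46938091 0.07282372 0.118     ] [0.49024506 0.15957431 0.118     ] [ 33.  -36.3] [35.  52.9] [34.   8.3]
disc y edges [ 37.3 -48.9] [37.4 68.8]
handle near [-59.1  -2.9]
handle near [-58.1  -1.2]
rest ((169.50241088867188, 241.55857849121094), (100.05146026611328, 110.46481323242188), 126.85347747802734) [ 0.44068532 -0.07782248  0.018     ]
vise [0.398 0.147 0.12 ] 1.7485552961674387
vise [0.383 0.087 0.126] 3.251816319782563
```

Call:
carry_out(
  moves=[
    [0, 0.006, 0.01, 0, 0.015],
    [0, 0.006, 0.02, 0, 0.015],
    [0, 0.006, 0.03, 0, 0.015],
    [0, 0.006, 0.04, 0, 0.015],
    [0, 0.006, 0.047, 0, 0.015],
    [0, 0.006, 0.052, 0, 0.015],
    [0, 0.006, 0.056, 0, 0.015],
    [0, 0.006, 0.056, 0, 0.015],
  ],
)

```text
clock: 4.8
tcp_pos: [0.4466, 0.1256, 0.3803]
orientation: [-0.326, -3.124, 0.001]
contact_force: [0.4, -0.5, -1.6]
grip_width: 0.0211
gripper_force: 78.7
```

```bash
cat > st.py <<'E'
from h import *
def st(n=6,cam="side"):
    F=[];M=[];T=[]
    for _ in range(n):
        im=r.grab_frame(cam);o=r.get_obs();F.append(o["contact_force"]);M.append(o["moment"]);T.append(o["tcp_pos"])
    R=cv2.Rodrigues(o["orientation"])[0]
    # lifter axes: u=-toolx, v=tooly
    u,v=-R[:,0],R[:,1];F=np.array(F);M=np.array(M)
    print("t%.2f"%o["clock"],"tcp",np.mean(T,0).round(4),"head%.2f"%np.degrees(np.arctan2(R[1,0],R[0,0])),"F(u,v,z)",np.round([(F@u).mean(),(F@v).mean(),F[:,2].mean()],2),"sd",F.std(0).round(2),"M(u,v,z)",np.round([(M@u).mean(),(M@v).mean(),M[:,2].mean()],3),"sd",M.std(0).round(3))
    return im
E
python3 -c "
from st import *
st(8)"
```

```text
t5.20 tcp [0.4468 0.1257 0.381 ] head168.09 F(u,v,z) [-0.09 -0.27 -1.57] sd [0.4  0.41 0.29] M(u,v,z) [-0.009  0.     0.002] sd [0.028 0.035 0.034]
```

No contact and the weight reads 1.57 N. Sliding under the strap now.

Call:
carry_out(
  moves=[
    [-0.006, 0, 0.0015, 0, 0.015],
    [-0.012, 0, 0.0015, 0, 0.015],
    [-0.018, 0, 0.0015, 0, 0.015],
    [-0.024, 0, 0.0015, 0, 0.015],
    [-0.029, 0, 0.0015, 0, 0.015],
    [-0.034, 0, 0.0015, 0, 0.015],
    [-0.038, 0, 0.0015, 0, 0.015],
    [-0.038, 0, 0.0015, 0, 0.015],
  ],
)

```text
clock: 6.0
tcp_pos: [0.4844, 0.1177, 0.3792]
orientation: [0.327, 3.124, -0.0]
contact_force: [0.5, -0.1, -1.3]
grip_width: 0.0206
gripper_force: 78.7
```

```bash
python3 -c "
from st import *
im=st(6)
a=cv2.resize(im[215:300,275:375,::-1],None,fx=4,fy=4,interpolation=cv2.INTER_CUBIC)
b=cv2.resize(r.grab_frame('scene')[230:320,255:350,::-1],None,fx=4,fy=4,interpolation=cv2.INTER_CUBIC)
k=np.zeros((360,800,3),np.uint8);k[:340,:400]=a;k[:360,410:790]=b;cv2.imwrite('pics/in.png',k)"
```

```text
t6.30 tcp [0.4837 0.1179 0.3792] head168.11 F(u,v,z) [ 0.12 -0.16 -1.4 ] sd [0.21 0.4  0.65] M(u,v,z) [-0.003  0.003 -0.011] sd [0.019 0.037 0.037]
```

View pics/in.png

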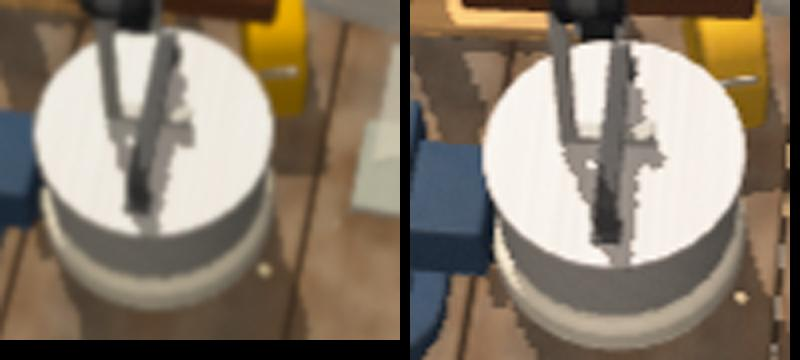

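The picture shows the blade under the strap, with the spine left of it and the tip right of it, near the strap's middle. Now a gentle partial lift to feel the load.

Call:
carry_out(
  moves=[
    [0, 0, -0.003, 0, 0.015],
    [0, 0, -0.005, 0, 0.015],
    [0, 0, -0.006, 0, 0.015],
    [0, 0, -0.007, 0, 0.015],
    [0, 0, -0.008, 0, 0.015],
    [0, 0, -0.009, 0, 0.015],
    [0, 0, -0.01, 0, 0.015],
    [0, 0, -0.01, 0, 0.015],
  ],
)

```text
clock: 7.15
tcp_pos: [0.4837, 0.1179, 0.389]
orientation: [-0.326, -3.124, 0.0]
contact_force: [0.4, 0.7, -6.1]
grip_width: 0.021
gripper_force: 78.3
```

```bash
python3 -c "
from st import *
im=st(10)
"
```

```text
t7.65 tcp [0.4838 0.1179 0.3891] head168.09 F(u,v,z) [ 0.23  0.93 -5.9 ] sd [0.67 0.45 0.28] M(u,v,z) [0.353 0.009 0.008] sd [0.028 0.024 0.019]
```

Load is about 4.4 N, less than the full weight, with a lateral pull and moment towards +y, so the mass is on the +y side. Lowering clear, shifting 20 mm towards +y and lifting again.

Call:
carry_out(
  moves=[
    [0, 0, 0.004, 0, 0.015],
    [0, 0, 0.008, 0, 0.015],
    [0, 0, 0.009, 0, 0.015],
    [0, 0.006, 0.009, 0, 0.015],
    [0, 0.012, 0.009, 0, 0.015],
    [0, 0.017, 0.009, 0, 0.015],
    [0, 0.02, 0.009, 0, 0.015],
    [0, 0.02, 0.009, 0, 0.015],
  ],
)

```text
clock: 8.45
tcp_pos: [0.4881, 0.1382, 0.3803]
orientation: [0.324, 3.125, 0.0]
contact_force: [-0.3, -0.2, -1.7]
grip_width: 0.021
gripper_force: 79.0
```

Call:
carry_out(
  moves=[
    [0, 0, -0.003, 0, 0.015],
    [0, 0, -0.005, 0, 0.015],
    [0, 0, -0.006, 0, 0.015],
    [0, 0, -0.007, 0, 0.015],
    [0, 0, -0.008, 0, 0.015],
    [0, 0, -0.009, 0, 0.015],
    [0, 0, -0.009, 0, 0.015],
    [0, 0, -0.009, 0, 0.015],
  ],
)

```text
clock: 9.25
tcp_pos: [0.4878, 0.1373, 0.3888]
orientation: [-0.326, -3.124, 0.001]
contact_force: [0.4, 0.2, -7.5]
grip_width: 0.0209
gripper_force: 78.4
```

```bash
python3 -c "
from st import *
im=st(12)
"
```

```text
t9.85 tcp [0.4879 0.1374 0.3891] head168.09 F(u,v,z) [ 0.11  0.16 -7.24] sd [0.43 0.51 0.46] M(u,v,z) [-0.02   0.005  0.015] sd [0.02  0.036 0.024]
```

```bash
python3 -c "
from st import *
k=cv2.cvtColor(cv2.imread('pics/in.png'),cv2.COLOR_BGR2GRAY)[:360,410:790]
n=np.mean([r.grab_frame('scene')[230:320,255:350].mean(2) for _ in range(2)],0)
n=cv2.resize(n.astype(np.float32),None,fx=4,fy=4,interpolation=cv2.INTER_CUBIC)
def edge(a,c,lo,hi,s):
    p=a[lo:hi,c-6:c+7].astype(float).mean(1); g=s*np.gradient(cv2.GaussianBlur(p[:,None],(1,9),2).ravel()); return (lo+g.argmax())/4
for c in (110,130,150,170,250,270,290): print(c,'near',edge(k,c,200,290,-1),edge(n,c,200,290,-1),'far',edge(k,c,30,110,1),edge(n,c,30,110,1))
p=lambda a,rr,lo,hi,s:(lo+(s*np.gradient(a[rr-6:rr+7,lo:hi].astype(float).mean(0))).argmax())/4
for rr in (130,150,170): print(rr,'left',p(k,rr,50,110,1),p(n,rr,50,110,1),'right',p(k,rr,310,360,-1),p(n,rr,310,360,-1))
"
```

```text
110 near 58.5 58.25 far 18.25 18.5
130 near 61.75 61.5 far 15.0 15.0
150 near 64.25 63.75 far 26.0 13.0
170 near 65.75 64.0 far 11.0 23.75
250 near 64.75 64.25 far 11.5 11.5
270 near 62.25 59.0 far 13.5 13.5
290 near 59.0 58.75 far 16.25 16.5
130 left 19.25 18.5 right 83.25 83.5
150 left 18.0 18.0 right 83.75 83.75
170 left 18.25 18.25 right 83.25 83.5
```

Call:
carry_out(
  moves=[
    [0, 0, -0.0003, 0, 0.015],
    [0, 0, -0.0006, 0, 0.015],
    [0, 0, -0.0009, 0, 0.015],
    [0, 0, -0.0012, 0, 0.015],
    [0, 0, -0.0015, 0, 0.015],
    [0, 0, -0.0015, 0, 0.015],
    [0, 0, -0.0015, 0, 0.015],
    [0, 0, -0.0015, 0, 0.015],
  ],
)

```text
clock: 10.75
tcp_pos: [0.488, 0.1374, 0.3907]
orientation: [-0.326, -3.125, -0.0]
contact_force: [-0.6, 0.3, -7.3]
grip_width: 0.0208
gripper_force: 78.4
```

```bash
python3 -c "
from st import *
im=st(12)
"
```

```text
t11.35 tcp [0.488  0.1374 0.3907] head168.09 F(u,v,z) [ 0.03 -0.07 -7.19] sd [0.41 0.51 0.42] M(u,v,z) [-0.027  0.022 -0.016] sd [0.039 0.032 0.028]
```

```bash
cat > ed.py <<'E'
from st import *
k=cv2.cvtColor(cv2.imread('pics/in.png'),cv2.COLOR_BGR2GRAY)[:360,410:790].astype(np.float32)
n=np.mean([r.grab_frame('scene')[230:320,255:350].mean(2) for _ in range(2)],0)
n=cv2.resize(n.astype(np.float32),None,fx=4,fy=4,interpolation=cv2.INTER_CUBIC)
def pos(p,s):
    g=np.clip(s*np.gradient(cv2.GaussianBlur(p[:,None].astype(np.float32),(1,9),2).ravel()),0,None); i=g.argmax(); w=np.arange(max(0,i-7),min(len(g),i+8)); return (g[w]*w).sum()/g[w].sum()/4
for nm,lo,hi,s,cs in (("near",200,290,-1,(110,120,130,140,260,275,290)),("far",30,110,1,(100,110,120,130,250,270,290))):
    print(nm,[round(pos(k[lo:hi,c-6:c+7].mean(1),s)-pos(n[lo:hi,c-6:c+7].mean(1),s),2) for c in cs],"px up")
E
python3 ed.py; python3 -c "
from h import *
S=r.calibration('scene');a=np.array([[.473,.052,.094],[.497,.17,.094]]);print(proj(S,a)-proj(S,a+[0,0,.002]))"
```

```text
near [np.float64(0.94), np.float64(0.72), np.float64(0.66), np.float64(0.76), np.float64(4.74), np.float64(3.61), np.float64(0.68)] px up
far [np.float64(0.65), np.float64(0.39), np.float64(0.88), np.float64(0.65), np.float64(0.4), np.float64(0.49), np.float64(0.4)] px up
[[0.03378584 0.50961258]
 [0.02510592 0.57710766]]
```

The lid has come off the rim on both sides (near edge up 2.8 mm, far edge up 1.8 mm) and is level to 0.5°. The moment hints that the centre of mass is about 2–3 mm further +y, so I'm shifting 2 mm before the full lift.

Call:
carry_out(
  moves=[
    [0, 0, 0.001, 0, 0.015],
    [0, 0, 0.002, 0, 0.015],
    [0, 0, 0.003, 0, 0.015],
    [0, 0, 0.005, 0, 0.015],
    [0, 0, 0.007, 0, 0.015],
    [0, 0.001, 0.007, 0, 0.015],
    [0, 0.002, 0.007, 0, 0.015],
    [0, 0.002, 0.007, 0, 0.015],
  ],
)

```text
clock: 12.25
tcp_pos: [0.4886, 0.1397, 0.384]
orientation: [0.325, 3.124, 0.001]
contact_force: [0.1, 0.6, -1.9]
grip_width: 0.0205
gripper_force: 79.2
```

Call:
carry_out(
  moves=[
    [0, 0, -0.002, 0, 0.015],
    [0, 0, -0.0035, 0, 0.015],
    [0, 0, -0.0045, 0, 0.015],
    [0, 0, -0.0055, 0, 0.015],
    [0, 0, -0.006, 0, 0.015],
    [0, 0, -0.0065, 0, 0.015],
    [0, 0, -0.007, 0, 0.015],
    [0, 0, -0.007, 0, 0.015],
  ],
)

```text
clock: 13.05
tcp_pos: [0.4884, 0.1394, 0.3907]
orientation: [-0.326, -3.125, 0.0]
contact_force: [-0.2, -0.2, -6.9]
grip_width: 0.0208
gripper_force: 78.4
```

```bash
python3 -c "
from st import *
im=st(16)
"; python3 ed.py
```

```text
t13.85 tcp [0.4884 0.1394 0.3907] head168.09 F(u,v,z) [ 0.12  0.02 -7.24] sd [0.55 0.49 0.4 ] M(u,v,z) [-0.007  0.005 -0.   ] sd [0.027 0.034 0.024]
near [np.float64(0.44), np.float64(0.44), np.float64(0.52), np.float64(0.62), np.float64(5.13), np.float64(3.35), np.float64(0.76)] px up
far [np.float64(1.45), np.float64(1.05), np.float64(0.73), np.float64(1.0), np.float64(0.56), np.float64(0.55), np.float64(0.76)] px up
```

Centred now: the moment is at its baseline and the lid is level. Lifting.

Call:
carry_out(
  moves=[
    [0, 0, -0.002, 0, 0.015],
    [0, 0, -0.007, 0, 0.015],
    [0, 0, -0.016, 0, 0.015],
    [0, 0, -0.027, 0, 0.015],
    [0, 0, -0.039, 0, 0.015],
    [0, 0, -0.05, 0, 0.015],
    [0, 0, -0.057, 0, 0.015],
    [0, 0, -0.06, 0, 0.015],
  ],
)

```text
clock: 14.75
tcp_pos: [0.4886, 0.1394, 0.4519]
orientation: [0.326, 3.123, 0.002]
contact_force: [0.1, -0.4, -8.0]
grip_width: 0.0206
gripper_force: 78.7
```

```bash
python3 -c "
from st import *
im=st(10)
b=cv2.resize(r.grab_frame('scene')[180:310,235:365,::-1],None,fx=3,fy=3,interpolation=cv2.INTER_CUBIC)
c=r.calibration('wrist');w=r.grab_frame('wrist')[100:360,120:480,::-1];np.save('w5.npy',c,allow_pickle=True)
k=np.zeros((390,770,3),np.uint8);k[:,:390]=b;k[:260,400:760]=w;cv2.imwrite('pics/up.png',k)"
```

```text
t15.25 tcp [0.4883 0.1394 0.4505] head168.09 F(u,v,z) [-0.23 -0.35 -7.57] sd [0.41 0.38 0.49] M(u,v,z) [-0.001  0.016  0.005] sd [0.024 0.038 0.017]
```

View pics/up.png

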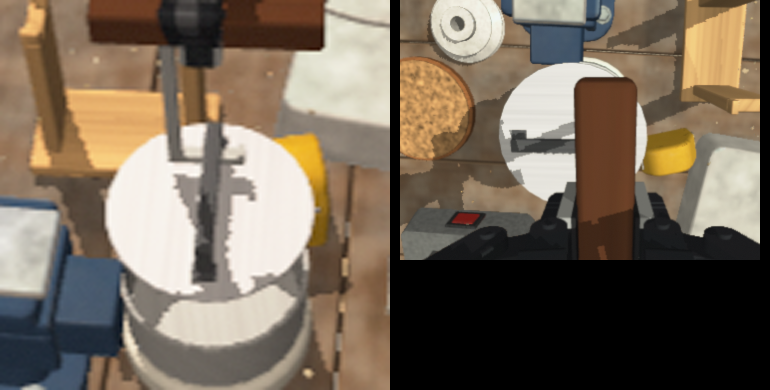

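The lid hangs level: in scene its disc is centred near (305,250.8), and in wrist it spans columns 220–367. I'm computing the shift to the rest with the same camera.

```bash
python3 -c "
from h import *
S=r.calibration('scene');D=r.calibration('side');c=np.load('w5.npy',allow_pickle=True).item();o=r.get_obs();R=cv2.Rodrigues(o['orientation'])[0]
l=back(S,(305,250.8),.1565)[:2];a,b=back(c,(220,243),.1565),back(c,(367,243),.1565)
print('lid scene',l,'wrist y edges',a,b,'d',np.linalg.norm(a-b),'tcp',o['tcp_pos'])
im=r.grab_frame('side');cv2.imwrite('pics/s.png',im[:,:,::-1])
t=np.array([.4883,.1394]);u=-R[:2,0];v=R[:2,1]
for q in (l,(a+b)[:2]/2):print('lid rel tcp u,v',(q-t)@u,(q-t)@v)
d=np.array([.4445,-.089])-l; print('delta',d,'tool dx,dy',d@R[:2,0],d@R[:2,1])
d=np.array([.4445,-.089])-(t-.022*v+0.003*u); print('model delta',d,'tool dx,dy',d@R[:2,0],d@R[:2,1])
"
```

```text
lid scene [0.48588973 0.10909276] wrist y edges [0.47629636 0.05588874 0.1565    ] [0.50104139 0.17308879 0.1565    ] d 0.11978383656104291 tcp [0.48838775 0.1393611  0.45054332]
lid rel tcp u,v 0.0038953376776568772 -0.030152359892794172
lid rel tcp u,v 0.005501233132223679 -0.02429901595364806
delta [-0.04138973 -0.19809276] tool dx,dy -0.0003763558820490155 -0.20237022248932182
model delta [-0.04219586 -0.20625442] tool dx,dy -0.00127169293165817 -0.2105225828404992
```

Call:
carry_out(
  moves=[
    [0, -0.0001, 0, 0, 0.015],
    [0, -0.001, 0, 0, 0.015],
    [0, -0.0033, 0, 0, 0.015],
    [0, -0.0072, 0, 0, 0.015],
    [0, -0.0131, 0, 0, 0.015],
    [0, -0.021, 0, 0, 0.015],
    [0, -0.0309, 0, 0, 0.015],
    [0, -0.0426, 0, 0, 0.015],
  ],
)

```text
clock: 16.2
tcp_pos: [0.4794, 0.0967, 0.4507]
orientation: [-0.326, -3.125, 0.0]
contact_force: [0.1, -0.2, -7.2]
grip_width: 0.0209
gripper_force: 78.6
```

Call:
carry_out(
  moves=[
    [0, -0.0133, 0, 0, 0.015],
    [0, -0.0278, 0, 0, 0.015],
    [0, -0.043, 0, 0, 0.015],
    [0, -0.0589, 0, 0, 0.015],
    [0, -0.0748, 0, 0, 0.015],
    [0, -0.09, 0, 0, 0.015],
    [0, -0.1045, 0, 0, 0.015],
    [0, -0.1178, 0, 0, 0.015],
  ],
)

```text
clock: 17.0
tcp_pos: [0.455, -0.019, 0.4507]
orientation: [0.327, 3.125, 0.0]
contact_force: [-1.1, 0.7, -7.1]
grip_width: 0.0206
gripper_force: 78.6
```

Call:
carry_out(
  moves=[
    [0, -0.0117, 0, 0, 0.015],
    [0, -0.0216, 0, 0, 0.015],
    [0, -0.0295, 0, 0, 0.015],
    [0, -0.0354, 0, 0, 0.015],
    [0, -0.0393, 0, 0, 0.015],
    [0, -0.0416, 0, 0, 0.015],
    [0, -0.0425, 0, 0, 0.015],
    [0, -0.0426, 0, 0, 0.015],
  ],
)

```text
clock: 17.8
tcp_pos: [0.4466, -0.059, 0.4507]
orientation: [0.325, 3.125, 0.0]
contact_force: [0.7, 0.7, -7.7]
grip_width: 0.0208
gripper_force: 78.6
```

```bash
python3 -c "
from st import *
im=st(6)
b=cv2.resize(r.grab_frame('scene')[290:450,220:380,::-1],None,fx=3,fy=3,interpolation=cv2.INTER_CUBIC)
c=r.calibration('wrist');w=r.grab_frame('wrist')[60:340,160:460,::-1];np.save('w6.npy',c,allow_pickle=True)
k=np.zeros((480,790,3),np.uint8);k[:,:480]=b;k[:280,490:790]=w;cv2.imwrite('pics/over.png',k)"
```

```text
t18.10 tcp [ 0.4466 -0.059   0.4507] head168.11 F(u,v,z) [ 0.08 -0.08 -7.31] sd [0.33 0.37 0.32] M(u,v,z) [0.009 0.024 0.001] sd [0.01  0.032 0.04 ]
```

View pics/over.png

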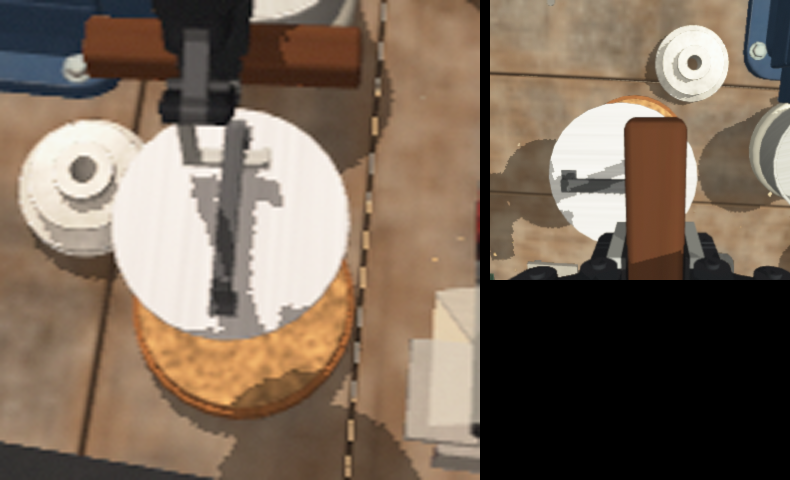

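```bash
python3 -c "
from h import *
S=r.calibration('scene');c=np.load('w6.npy',allow_pickle=True).item();o=r.get_obs();R=cv2.Rodrigues(o['orientation'])[0]
l=back(S,(297,364.5),.1565)[:2];a,b=back(c,(550-490+160,233),.1565),back(c,(697-490+160,233),.1565)
pu=back(c,(692-490+160,63+60),.038);ps=back(S,(83/3+220,188/3+290),.038)
print('lid scene',l,'wrist',a,b,(a+b)/2,'pulley',pu,ps)
d=np.array([.4445,-.0885])-l; print('delta',d,'tool dx,dy',d@R[:2,0],d@R[:2,1])
"
```

```text
lid scene [ 0.44459903 -0.08874233] wrist [ 0.4265519  -0.14021007  0.1565    ] [ 0.45112854 -0.02386642  0.1565    ] [ 0.43884022 -0.08203825  0.1565    ] pulley [0.3610633 0.0012735 0.038    ] [ 0.36200879 -0.01166776  0.038     ]
delta [-9.90259698e-05  2.42331272e-04] tool dx,dy 0.00014685265897648102 0.00021671383072765073
```

Call:
carry_out(
  moves=[
    [0, 0, 0.0003, 0, 0.015],
    [0, 0, 0.0019, 0, 0.015],
    [0, 0, 0.0058, 0, 0.015],
    [0, 0, 0.0122, 0, 0.015],
    [0, 0, 0.0213, 0, 0.015],
    [0, 0, 0.0325, 0, 0.015],
    [0, 0, 0.0453, 0, 0.015],
    [0, 0, 0.059, 0, 0.015],
  ],
)

```text
clock: 19.0
tcp_pos: [0.4464, -0.0592, 0.3905]
orientation: [-0.326, -3.124, 0.0]
contact_force: [-1.2, 0.1, -7.0]
grip_width: 0.0205
gripper_force: 78.6
```

Call:
carry_out(
  moves=[
    [0, 0, 0.0137, 0, 0.015],
    [0, 0, 0.0265, 0, 0.015],
    [0, 0, 0.0377, 0, 0.015],
    [0, 0, 0.0468, 0, 0.015],
    [0, 0, 0.0532, 0, 0.015],
    [0, 0, 0.0571, 0, 0.015],
    [0, 0, 0.0587, 0, 0.015],
    [0, 0, 0.059, 0, 0.015],
  ],
)

```text
clock: 19.8
tcp_pos: [0.4467, -0.0593, 0.3328]
orientation: [0.326, 3.124, 0.0]
contact_force: [0.8, -0.4, -6.4]
grip_width: 0.0207
gripper_force: 78.6
```

Call:
carry_out(
  moves=[
    [0, 0, 0.001, 0, 0.015],
    [0, 0, 0.002, 0, 0.015],
    [0, 0, 0.003, 0, 0.015],
    [0, 0, 0.004, 0, 0.015],
    [0, 0, 0.005, 0, 0.015],
    [0, 0, 0.006, 0, 0.015],
    [0, 0, 0.007, 0, 0.015],
    [0, 0, 0.008, 0, 0.015],
  ],
)

```text
clock: 20.6
tcp_pos: [0.4465, -0.0593, 0.3246]
orientation: [0.326, 3.125, 0.0]
contact_force: [0.2, 0.4, -7.4]
grip_width: 0.0209
gripper_force: 78.6
```

Call:
carry_out(
  moves=[
    [0, 0, 0.001, 0, 0.015],
    [0, 0, 0.002, 0, 0.015],
    [0, 0, 0.003, 0, 0.015],
    [0, 0, 0.004, 0, 0.015],
    [0, 0, 0.005, 0, 0.015],
    [0, 0, 0.006, 0, 0.015],
    [0, 0, 0.006, 0, 0.015],
    [0, 0, 0.006, 0, 0.015],
  ],
)

```text
clock: 21.4
tcp_pos: [0.4465, -0.0593, 0.3187]
orientation: [0.326, 3.125, 0.0]
contact_force: [0.3, 0.3, -1.9]
grip_width: 0.0206
gripper_force: 79.2
```

```bash
python3 -c "
from st import *
im=st(8)"
```

```text
t21.80 tcp [ 0.4465 -0.0593  0.3187] head168.09 F(u,v,z) [-0.07  0.01 -1.54] sd [0.53 0.63 0.52] M(u,v,z) [-0.016  0.012 -0.003] sd [0.027 0.037 0.032]
```

The lid rests on the cork and the lifter is unloaded. Backing straight out here would pass close to the pulley, so I'm sliding the free blade along the strap first and then retreating.

Call:
carry_out(
  moves=[
    [0, 0, 0.0015, 0, 0.015],
    [0, -0.004, 0.0015, 0, 0.015],
    [0, -0.01, 0.0015, 0, 0.015],
    [0, -0.017, 0.0015, 0, 0.015],
    [0, -0.024, 0.0015, 0, 0.015],
    [0, -0.03, 0.0015, 0, 0.015],
    [0, -0.034, 0.0015, 0, 0.015],
    [0, -0.035, 0.0015, 0, 0.015],
  ],
)

```text
clock: 22.6
tcp_pos: [0.4391, -0.0942, 0.3172]
orientation: [0.327, 3.124, -0.0]
contact_force: [0.1, -0.1, -0.8]
grip_width: 0.021
gripper_force: 79.2
```

Call:
carry_out(
  moves=[
    [0.002, 0, 0, 0, 0.015],
    [0.006, 0, 0, 0, 0.015],
    [0.011, 0, 0, 0, 0.015],
    [0.016, 0, 0, 0, 0.015],
    [0.021, 0, 0, 0, 0.015],
    [0.026, 0, 0, 0, 0.015],
    [0.03, 0, 0, 0, 0.015],
    [0.03, 0, 0, 0, 0.015],
  ],
)

```text
clock: 23.4
tcp_pos: [0.4093, -0.0872, 0.3172]
orientation: [-0.326, -3.124, -0.0]
contact_force: [0.3, 0.2, -0.7]
grip_width: 0.0207
gripper_force: 79.2
```

```bash
python3 -c "
from st import *
im=st(4)
b=cv2.resize(r.grab_frame('scene')[310:450,220:380,::-1],None,fx=3,fy=3,interpolation=cv2.INTER_CUBIC)
cv2.imwrite('pics/out.png',b)"
```

```text
t23.60 tcp [ 0.41   -0.0873  0.3173] head168.10 F(u,v,z) [ 0.07  0.4  -1.68] sd [0.53 0.59 0.11] M(u,v,z) [ 0.005 -0.015 -0.024] sd [0.01  0.025 0.044]
```

View pics/out.png

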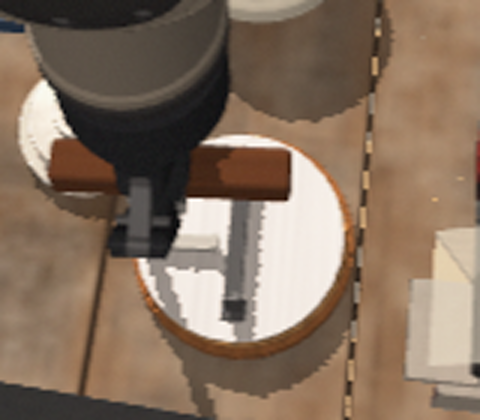

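The blade is out, with its tip near (218,245) left of the strap at 228, and the lid is centred on the cork. Backing off slightly more, then rising.

Call:
carry_out(
  moves=[
    [0.004, 0, 0, 0, 0.015],
    [0.005, 0, -0.002, 0, 0.015],
    [0.005, 0, -0.01, 0, 0.015],
    [0.005, 0, -0.025, 0, 0.015],
    [0.005, 0, -0.05, 0, 0.015],
    [0.005, 0, -0.08, 0, 0.015],
    [0.005, 0, -0.11, 0, 0.015],
    [0.005, 0, -0.133, 0, 0.015],
  ],
)

```text
clock: 24.45
tcp_pos: [0.405, -0.0866, 0.4526]
orientation: [0.326, 3.122, 0.001]
contact_force: [-0.2, 0.5, -2.2]
grip_width: 0.021
gripper_force: 79.3
```

```bash
python3 -c "
from st import *
im=st(4);o=r.get_obs();R=cv2.Rodrigues(o['orientation'])[0];d=np.array([.4425,.2832])-o['tcp_pos'][:2];print(d@R[:2,0],d@R[:2,1])"
```

```text
t24.65 tcp [ 0.4055 -0.0866  0.4529] head168.09 F(u,v,z) [ 0.34  0.03 -0.81] sd [0.89 0.46 1.62] M(u,v,z) [ 0.01  -0.025  0.   ] sd [0.046 0.062 0.017]
0.03937382131646426 0.3693711023342297
```

Call:
carry_out(
  moves=[
    [-0.01, 0.02, 0, 0, 0.015],
    [-0.02, 0.06, 0, 0, 0.015],
    [-0.02, 0.1, 0, 0, 0.015],
    [-0.015, 0.145, 0, 0, 0.015],
    [-0.01, 0.19, 0, 0, 0.015],
    [0, 0.235, 0, 0, 0.015],
    [0.012, 0.275, 0, 0, 0.015],
    [0.022, 0.31, 0, 0, 0.015],
  ],
)

```text
clock: 25.45
tcp_pos: [0.4466, 0.2237, 0.4484]
orientation: [-0.324, -3.122, 0.003]
contact_force: [0.2, 0.3, -1.8]
grip_width: 0.0208
gripper_force: 79.4
```

Call:
carry_out(
  moves=[
    [0.01, 0.03, 0, 0, 0.015],
    [0.0155, 0.048, 0, 0, 0.015],
    [0.0174, 0.0575, 0, 0, 0.015],
    [0.0174, 0.0575, 0, 0, 0.015],
    [0.0174, 0.0575, 0, 0, 0.015],
    [0.0174, 0.0575, 0, 0, 0.015],
    [0.0174, 0.0575, 0, 0, 0.015],
    [0.0174, 0.0575, 0, 0, 0.015],
  ],
)

```text
clock: 26.25
tcp_pos: [0.4425, 0.2807, 0.4504]
orientation: [0.328, 3.124, 0.0]
contact_force: [0.8, 0.1, -2.1]
grip_width: 0.0208
gripper_force: 79.4
```

```bash
python3 -c "
from st import *
im=st(5);o=r.get_obs();R=cv2.Rodrigues(o['orientation'])[0];d=np.array([.4425-.0004,.2832-.002])-o['tcp_pos'][:2];print(d@R[:2,0],d@R[:2,1])"
```

```text
t26.50 tcp [0.4424 0.2812 0.4503] head168.09 F(u,v,z) [-0.43  0.28 -1.69] sd [0.28 0.52 0.23] M(u,v,z) [-0.024  0.005 -0.016] sd [0.014 0.011 0.018]
0.00017851859484638663 -0.00018331559014991592
```

Call:
carry_out(
  moves=[
    [0, 0, 0.015, 0, 0.015],
    [0, 0, 0.045, 0, 0.015],
    [0, 0, 0.08, 0, 0.015],
    [0, 0, 0.11, 0, 0.015],
    [0, 0, 0.128, 0, 0.015],
    [0, 0, 0.138, 0, 0.015],
    [0, 0, 0.144, 0, 0.015],
    [0, 0, 0.147, 0, 0.015],
  ],
)

```text
clock: 27.3
tcp_pos: [0.4425, 0.2817, 0.3034]
orientation: [0.326, 3.124, 0.001]
contact_force: [-0.5, 0.8, -1.6]
grip_width: 0.0206
gripper_force: 79.4
```

```bash
python3 -c "
from st import *
im=st(5)"
```

```text
t27.55 tcp [0.4426 0.2816 0.3038] head168.09 F(u,v,z) [ 0.29  0.06 -1.39] sd [0.47 0.68 0.63] M(u,v,z) [-0.006 -0.001 -0.013] sd [0.025 0.026 0.027]
```

Call:
carry_out(
  moves=[
    [0, 0, 0.001, 0, 0.015],
    [0, 0, 0.002, 0, 0.015],
    [0, 0, 0.003, 0, 0.015],
    [0, 0, 0.004, 0, 0.015],
    [0, 0, 0.0045, 0, 0.015],
    [0, 0, 0.005, 0, 0.015],
    [0, 0, 0.0053, 0, 0.015],
    [0, 0, 0.0053, 0, 0.015],
  ],
)

```text
clock: 28.35
tcp_pos: [0.4423, 0.2814, 0.2982]
orientation: [-0.326, -3.125, 0.0]
contact_force: [-3.0, -0.0, 4.0]
grip_width: 0.0207
gripper_force: 80.3
```

```bash
python3 -c "
from st import *
im=st(5)"
```

```text
t28.60 tcp [0.4423 0.2814 0.2982] head168.09 F(u,v,z) [-1.85 -2.03  5.28] sd [0.34 0.63 0.85] M(u,v,z) [-0.418  0.36  -0.009] sd [0.04  0.027 0.028]
```

Seated. Releasing.

Call:
carry_out(
  moves=[
    [0, 0, 0, 0, 0.03],
    [0, 0, 0, 0, 0.04],
    [0, 0, 0, 0, 0.06],
    [0, 0, 0, 0, 0.07],
    [0, 0, 0, 0, 0.07],
    [0, 0, 0, 0, 0.07],
    [0, 0, 0, 0, 0.07],
    [0, 0, 0, 0, 0.07],
  ],
)

```text
clock: 29.4
tcp_pos: [0.4423, 0.2814, 0.2979]
orientation: [0.326, 3.125, 0.0]
contact_force: [-0.1, 0.4, -0.4]
grip_width: 0.07
gripper_force: 0.0
```

Call:
carry_out(
  moves=[
    [0, 0, -0.005, 0, 0.07],
    [0, 0, -0.015, 0, 0.07],
    [0, 0, -0.035, 0, 0.07],
    [0, 0, -0.06, 0, 0.07],
    [0, 0, -0.09, 0, 0.07],
    [0, 0, -0.12, 0, 0.07],
    [0, 0, -0.14, 0, 0.07],
    [0, 0, -0.14, 0, 0.07],
  ],
)

```text
clock: 30.2
tcp_pos: [0.443, 0.2818, 0.442]
orientation: [0.326, 3.12, 0.008]
contact_force: [0.5, 0.1, 0.5]
grip_width: 0.0698
gripper_force: 0.0
```

```bash
python3 -c "
from st import *
im=st(4)
a=cv2.resize(r.grab_frame('scene')[160:440,225:345,::-1],None,fx=2,fy=2,interpolation=cv2.INTER_CUBIC)
w=cv2.resize(r.grab_frame('wrist')[:,:,::-1],None,fx=.8,fy=.8)
k=np.zeros((560,760,3),np.uint8);k[:,:240]=a;k[:384,246:758]=w;cv2.imwrite('pics/end.png',k)"
```

```text
t30.40 tcp [0.4422 0.2813 0.4384] head168.09 F(u,v,z) [-0.36 -0.06 -0.28] sd [0.17 0.13 0.44] M(u,v,z) [-0.    -0.012  0.019] sd [0.02  0.029 0.032]
```

View pics/end.png

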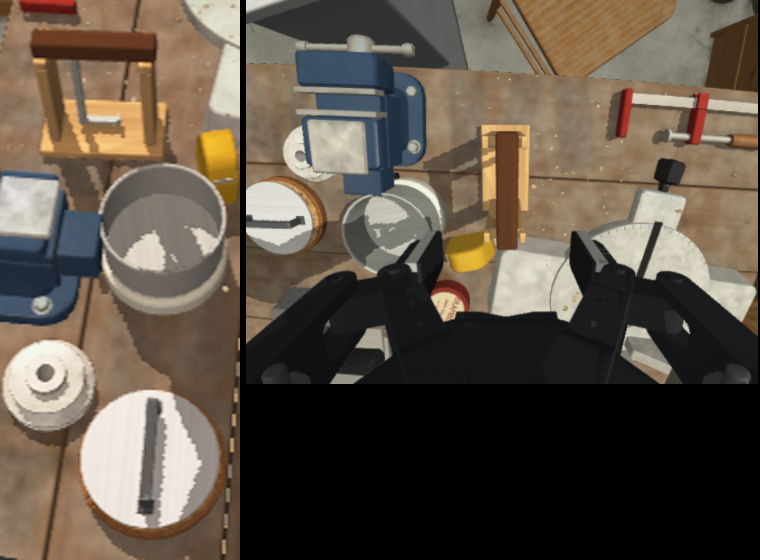

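The lifter hangs square in its rack (handle at about (95,45)), the lid lies centred on the cork at (152,465), and the gripper is clear. Handing in.

```bash
python3 -c "
from bench import r
print(r.hand_in())"
```

```text
the job is handed in; nothing more can be done
None
```

I carried the lid level to the cork rest and set it down near its middle, hung the lifter back in its rack, and handed the job in at about 30 s; no verdict came back.

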